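Carry a wet-painted model silo on the paddle to the drying stand

TASK

The yellow model fuel silo is freshly painted and stands loose on the tip of the painting paddle. Take the paddle by its wooden handle, carry the silo level to the drying stand, set it on the two ledges and slide it along between the blue rails until it meets the red stop pad, keep it pressed there with about 6 N (never hard) for a second, then draw the paddle out from under it and stand the paddle back on the table. Never touch the silo with the gripper or tip it, and leave the paint pots and the little trooper alone.

Things in the scene. Friction and masses are not known exactly. Their poses are not given: they have to be found in the camera images.
- paddle_grip (a point): Loose painting paddle, 0.5 kg. Grip point: on a wooden handle block 70 x 14 x 50 mm (x, y, z), half-way along, 10 mm below its top, 44 mm above the table as it stands. Axes: x to the blade tip, y across the handle (grip along y, 14 mm), z up. Under the block a steel foot plate on which it stands, 60 wide, 4 thick, from x -45 to +43 mm of this point. A moderate grip (about 50 N) is enough.
- paddle_blade (a point): On the paddle's flat steel blade: centre of its top face, just where the silo's axis is when its base touches the fence; x +111, z -21 mm from the grip point, same axes. Blade 20 mm wide, 3 thick, from 76 mm behind this point (at the block) to 16 mm ahead. A low steel fence, 4 thick, 18 wide, 8 high, stands across it with its front face 23 mm behind this point; it pushes the silo's base.
- silo: Yellow model fuel silo on a square black base, loose, 35 to 70 g. Origin: centre of its underside, z up. Base 46 x 46 mm, 8 thick, edges along x and y; tank 30 mm diameter; 62 mm high in all. It starts on the blade, 1 to 5 mm ahead of the fence, nearly centred and square to it, and slides if jerked. The paint is wet: gripper and arm must not touch it.
- stand: Drying stand fixed to the table; origin on the table under its middle; x is the way the silo is slid in, from the open end at -x; z up. In mm: base plate 130 x 90 x 8. Two ledges, tops at z 50, 6 thick, y 14 to 38 on each side, x -72 to +52. The 28 wide slot between them, open at the -x end and down to the base plate, takes the blade; the silo's base rests across both ledges.
- set_down (a point): Point on the stand midway between the ledges at their top height, x -48, z 50 mm of the stand, same axes. The ledges are free here: set the silo down with its axis here and the blade's top ending 3 to 5 mm below the ledge tops, so that the fence can still push the base. Blue rails 8 mm high begin with splayed lead-ins at x -28 of the stand; from x -9 on their inner faces are at y +-27 mm.
- stop: Grey bracket fixed across the far end, 12 x 66 x 24 mm; origin at the foot of its front face: x +40, z 50 mm of the stand. Its red pad, 20 wide, 6 high, faces -x at the base's height; the screw-set face is 4 to 24 mm before the bracket, not measured: find it by feel (silo's axis then at x -7 to +13 of the stand). It is rigid under light pushes; over 15 N damages the silo.
- pot_a_mid (a point): Red paint pot with a white cap, 34 mm diameter, 45 high, loose; point half-way up. Leave alone.
- pot_b_mid (a point): Green paint pot with a white cap, 34 mm diameter, 45 high, loose; point half-way up. Leave alone.
- trooper_mid (a point): Small green model soldier on a 32 mm black round base, 45 high, loose; point half-way up. Leave alone.

How it is judged:
On the way, in this order (a step that is already met when the one before it is completed fails the run):
1. the silo is carried upright on the paddle, above the height of the stand's ledges (height (world z) of silo above 0.056 m and angle between silo's own z axis and vertical below 0.2 rad), for 0.3 s.
2. the silo, upright between the rails, is kept pressed against the stop with 2.5 to 10 N for 0.6 s (contact force between silo and stop between 2.5 and 10 N and angle between silo's own z axis and vertical below 0.1 rad and z of silo in the frame of stand below 0.054 m), for 0.6 s.
At the end, for the whole second after the job is handed in: Silo upright (0.05 rad), at rest on both ledges (underside 48 to 52 mm up), axis within 5 mm of the channel's middle and at x -9 to +15 mm of the stand; paddle standing on its foot on the table (grip point 40 to 48 mm up, 0.08 rad), grip point over 160 mm from the silo (x of silo in the frame of stand between -0.009 and 0.015 m and y of silo in the frame of stand between -0.005 and 0.005 m and z of silo in the frame of stand between 0.048 and 0.052 m and angle between silo's own z axis and vertical below 0.05 rad and linear speed of silo below 0.01 m/s and height (world z) of paddle_grip between 0.04 and 0.048 m and angle between paddle_grip's own z axis and vertical below 0.08 rad and horizontal distance between paddle_grip and silo above 0.16 m); the robot touches nothing.
It fails at once if the silo tips by more than 0.25 rad (angle between silo's own z axis and vertical above 0.25 rad).
It fails at once if the silo falls to the table (height (world z) of silo below 0.014 m).
It fails at once if the gripper or arm touches the wet silo (contact force between silo and the fingers above 0.2 N or contact force between silo and the arm above 0.2 N).
It fails at once if the silo is pressed against the stop with more than 15 N (contact force between silo and stop above 15 N).
It fails at once if a paint pot or the trooper is moved by more than 15 mm (distance of any of pot_a_mid, pot_b_mid, trooper_mid from where it was at the start of the episode above 0.015 m).
It also fails if it takes over 72 s, if anything falls off the work surface, if the arm or the gripper's body presses on something with over 40 N, if the wrist force passes 120 N, or if a joint passes its speed limit or range.

ROBOT

A 7-joint arm with a two-finger parallel gripper is mounted at the origin on the work surface. World frame = base frame: x ahead of the robot, y to its left, z up, the work surface at z = 0. Lengths are in m, angles in rad, forces in N, time in s.
With the tool pointing down it reaches from about 0.4 to 0.85 m from the base axis. Payload 4.5 kg.
Tool frame: the origin (TCP) lies at the very end of the fingers, on their centre line; the grasp point (between the pads) lies 19 mm behind it; y points along the fingers, x is the direction in which the jaws open and shut, and the axes are right-handed (so a half turn about y gives the same grasp; the last joint's range is limited). The gripper opens to 88 mm and grips with 3 to 60 N. Pads are 18 mm wide; open, the fingers measure 123 mm over their backs; the gripper's body (75 mm by 187 mm) begins 45 mm behind the grasp point.
Start: joints at [1.159, 0.689, -0.195, 1.565, 0.157, 0.902, -0.215], TCP at [0.27, -0.564, 0.239] pointing down, gripper open.
Joint ranges: [-3.01, 3.01], [-0.46, 2.08], [-1.47, 1.51], [0.13, 2.56], [-1, 4.14], [0.04, 2.09], [-2.66, 2.66]. Speed limits (rad/s): [2.57, 2.57, 3.14, 3.14, 3.14, 3.14, 3.14].

INTERFACE

Orientations are given as a unit quaternion [w, x, y, z].
In Python, from cell import bot gives the robot as it stands.
- The arm moves only by the tool drive_tool, never from a script. Its argument "rows" is a list of rows, each a list of 7 numbers: the shift along the tool's x, y, z in m, then the turn, a rotation vector about the tool's x, y, z in rad, then the gripper's target within -1 to 1 (fully open at 1, half-way at 0, shut at -1). In form: [[x, y, z, ax, ay, az, claw], ...]. A call has 1 to 12 rows; each row shifts and turns the commanded pose from where the row before left it, along the tool's axes as they then stand; what a row does not reach is not made up. A row lasts 1/12 s, in which the tool goes at most 41.7 mm and 7.16 degrees, less where a joint would pass 70% of its speed; a pose out of reach is approached as far as the arm can. A call with a gripper value outside its range is refused whole. The fingers move at their own pace and stop on an object; the grip force is fixed at half the most. Time passes only in rows, so rows that do not move let the fingers close. It gives the time, the measured TCP pose, the force and the opening at its end, in the units of the state.
- bot.get_state(): the state, without advancing time (a new reading comes with each control period).
- bot.read_camera(name): name is "scene" or "top"; returns a dict with "img" (480x640x3 uint8, blue, green, red), "z_map" (480x640 float32, m along the optical axis (not along the pixel's ray), 0 where there is no reading), "K" (3x3 intrinsics, pixels), "k1" (the pictures are not rectified: a ray, as slopes to the right and down, at radius r is drawn at 1 + k1 r^2 times it, then the intrinsics apply), "cam_to_world" (4x4, takes a point from camera to world coordinates). Camera axes: x right, y down, z forward; pixel columns grow to the right and rows downward; lengths in m; the calibration is good to about 2 mm. A picture is of the moment at which its call begins.
- bot.finish_job(): hands the job in, once; it reports no verdict.
Trained networks look in the newest picture that a camera, given by its name, has taken for a name from the list of things; names that differ only in an ending like _2 or _b are one class to them, and where a whole thing is asked for, a point or a joint stands for the part that bears it (a point fixed in the world has none). Each returns a list of dicts, best first, with "score" (0 to 1); they miss things now and then, are a little off and sometimes report something else, mostly with a low value. They report only what shows in the picture. A call takes as long as a camera call.
- bot.look_for(camera, target): "position" ([x, y, z] in m, in the coordinates of the camera as it stood for that picture, good to about 4 mm: the middle of the surface that is visible of it).
The state is a dict: "t": time; "joints": joint angles; "dq": joint speeds; "tau": joint torques, N m; "tool_pos": TCP position; "eef_rot": TCP orientation; "contact_force": force on the tool from outside, world axes, zero at the start; "ft_torque": the same for the moment, N m; "opening": opening from 0.0 (shut) to 1.0 (fully open).
Only numpy, scipy, OpenCV 4.12 (cv2) and the standard library are available. Lean on these libraries where they do the work, as an engineer would, in place of code of your own. Each camera call takes 0.05 s, during which the arm holds its last target. There are 200 camera calls.

## Working session

There is one attempt and no reset: what is moved stays moved. The work goes in short steps, Python scripts to look and compute and a tool call to move; the robot and the scene stay as the last step left them, time stands still between calls to the robot, and variables do not carry over. Pictures are saved under pics/ and viewed, about 8 in all and at most 12, crops included, and the job is handed in when it is done.

Besides the shell and the picture viewer there is one more tool, called after ">>>" by a JSON object that holds its "api" and its "payload", one argument or row to a line. drive_tool: Moves the arm, as the interface text tells. Its arguments: {"type":"object","properties":{"rows":{"type":"array"}},"required":["rows"]}

```bash
ls; mkdir -p pics
python3 - <<'E'
from cell import bot
import cv2,numpy as np
s=bot.get_state(); print(s)
for n in("scene","top"):
    c=bot.read_camera(n); cv2.imwrite(f"pics/{n}0.png",c["img"]); print(c["K"],c["k1"],c["cam_to_world"])
    for t in("paddle_grip","paddle_blade","silo","stand","set_down","stop","pot_a_mid","pot_b_mid","trooper_mid"):
        for d in bot.look_for(n,t)[:2]:
            p=c["cam_to_world"]@np.r_[d["position"],1]; print(n,t,round(d["score"],2),p[:3].round(3))
E
```

```text
pics
{'t': 0.0, 'joints': array([ 1.15878992,  0.68996086, -0.19451739,  1.5663307 ,  0.15732574,
        0.90247778, -0.2151386 ]), 'dq': array([ 2.80632176e-04, -1.19681582e-03, -7.98548989e-05, -5.34539595e-04,
       -3.60775461e-04, -6.26783082e-04,  2.84182448e-04]), 'tau': array([ 8.35579049e-04, -5.27571845e+01, -1.26688544e+00, -1.53428507e+01,
       -5.27012197e-02,  6.43153035e-03,  1.80938632e-04]), 'tool_pos': array([ 0.26917736, -0.56338067,  0.23792809]), 'eef_rot': array([ 0.59846362, -0.59788127,  0.37763887, -0.37652114]), 'contact_force': array([-1.30338861, -0.33437609, -0.92097176]), 'ft_torque': array([-0.00454639,  0.00506297, -0.02762936]), 'opening': 0.9986018375416845}
[[527.23918447   0.         331.49371883]
 [  0.         527.23918447 242.65598687]
 [  0.           0.           1.        ]] -0.08044848091092446 [[ 0.05508601  0.79747914 -0.60082656  1.28650851]
 [ 0.99845322 -0.03945721  0.0391702  -0.07520234]
 [ 0.00753047 -0.60205494 -0.79841915  0.94963031]
 [ 0.          0.          0.          1.        ]]
scene paddle_grip 0.9 [ 0.529 -0.157  0.00
[... 388 characters left out ...]
      0.           1.        ]] -0.015977270689191646 [[ 0.01908518 -0.98272906  0.18406346  0.38432306]
 [-0.9996273  -0.02234954 -0.01567655 -0.00255885]
 [ 0.01951953 -0.18369567 -0.98278934  1.296815  ]
 [ 0.          0.          0.          1.        ]]
top paddle_grip 0.88 [ 0.527 -0.152  0.008]
top paddle_blade 0.64 [ 0.52  -0.154  0.005]
top paddle_blade 0.24 [ 0.775 -0.007  0.003]
top silo 0.77 [ 0.628 -0.15   0.033]
top stand 0.84 [0.598 0.158 0.052]
top set_down 0.69 [0.596 0.163 0.05 ]
top stop 0.62 [0.647 0.173 0.076]
top pot_a_mid 0.82 [0.52  0.374 0.045]
top pot_a_mid 0.45 [0.642 0.173 0.07 ]
top pot_b_mid 0.82 [ 0.607 -0.381  0.046]
top trooper_mid 0.66 [ 0.775 -0.007  0.002]
```

View pics/scene0.png

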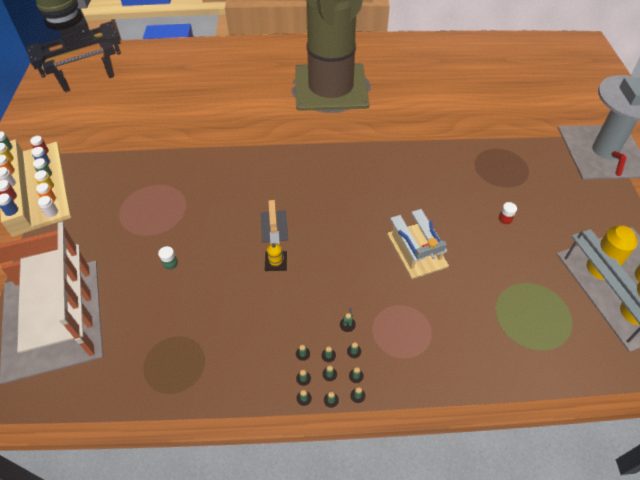

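View pics/top0.png

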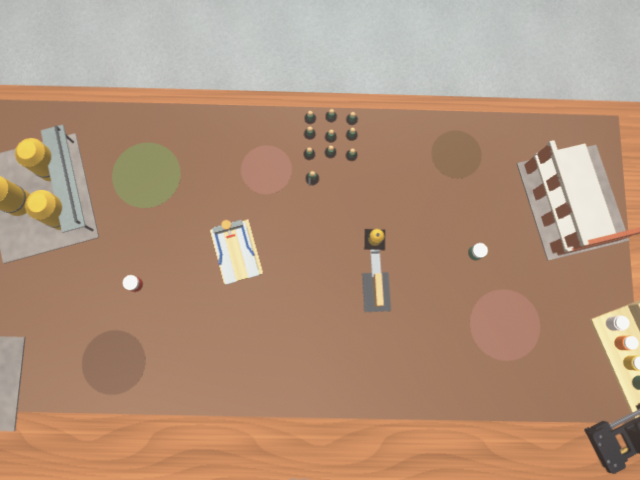

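Both views agree. In the top view the paddle handle is at about (378,290), the silo at (376,238) and the stand at (237,252) with its open end down (-x) and a turn of roughly 13°. The pots are at (132,283) and (479,251), and the lone trooper at (312,178). Next I measure them from the depth clouds.

```bash
cat > h.py <<'E'
from cell import bot
import cv2,numpy as np
def cloud(c):
    z=c["z_map"];K=c["K"];v,u=np.mgrid[:480,:640]
    d=np.stack([(u-K[0,2])/K[0,0],(v-K[1,2])/K[1,1]],-1)
    m=d.copy()
    for _ in range(10): m=d/(1+c["k1"]*(m**2).sum(-1,keepdims=True))
    P=np.concatenate([m*z[...,None],z[...,None]],-1)
    T=c["cam_to_world"]; W=P@T[:3,:3].T+T[:3,3]; W[z<=0]=np.nan
    return W
E
python3 - <<'E'
from h import *
def rect(p,n):
    if len(p)<5: print(n,len(p));return
    (cx,cy),(w,h),a=cv2.minAreaRect((p[:,:2]*1000).astype(np.float32)); print(n,len(p),"c",round(cx,1),round(cy,1),"wh",round(w,1),round(h,1),"a",round(a,2),"z",np.median(p[:,2]).round(4))
for n in("scene","top"):
    c=bot.read_camera(n);W=cloud(c);img=c["img"].astype(int);f=W.reshape(-1,3);hsv=cv2.cvtColor(c["img"],cv2.COLOR_BGR2HSV).reshape(-1,3)
    def box(x0,x1,y0,y1,z0,z1): return (f[:,0]>x0)&(f[:,0]<x1)&(f[:,1]>y0)&(f[:,1]<y1)&(f[:,2]>z0)&(f[:,2]<z1)
    t=box(.5,.56,-.3,-.23,-.02,.02); print(n,"table z",np.median(f[t,2]).round(4))
    rect(f[box(.42,.6,-.23,-.08,.046,.062)],"block top")
    rect(f[box(.42,.6,-.23,-.08,.030,.062)],"block")
    rect(f[box(.42,.7,-.23,-.08,.016,.030)],"blade+base mid")
    rect(f[box(.6,.7,-.23,-.08,.026,.037)],"silo base")
    rect(f[box(.58,.7,-.23,-.08,.07,.1)],"silo top")
    rect(f[box(.45,.75,.08,.26,.045,.056)],"ledges")
    rect(f[box(.45,.75,.08,.26,.056,.085)],"rails+br")
    rect(f[box(.45,.75,.08,.26,.068,.085)],"br")
    rect(f[box(.45,.75,.08,.26,.004,.02)],"plate")
    # crop in metric orthophoto 
    for nm,x0,y0 in(("pad",.43,-.25),("st",.5,.06)):
        S=np.zeros((480,480,3),np.uint8)
    ys=(slice(180,320),slice(180,430)) if n=="top" else (slice(170,300),slice(220,480))
    cv2.imwrite(f"pics/{n}_crop.png",cv2.resize(c["img"][ys],None,fx=3,fy=3,interpolation=cv2.INTER_CUBIC))
    np.savez(f"{n}.npz",W=W,img=c["img"],K=c["K"],k1=c["k1"],T=c["cam_to_world"])
E
```

```text
scene table z 0.0004
block top 167 c 519.8 -159.1 wh 71.9 14.0 a 3.5 z 0.0536
block 204 c 520.3 -159.1 wh 72.9 14.1 a 3.62 z 0.0531
blade+base mid 223 c 587.2 -152.2 wh 142.5 45.3 a 0.16 z 0.0253
silo base 238 c 634.7 -151.8 wh 47.7 45.4 a 0.87 z 0.0307
silo top 129 c 635.5 -152.2 wh 28.8 26.3 a 82.93 z 0.0768
ledges 791 c 598.3 160.5 wh 136.7 82.8 a 18.36 z 0.0501
rails+br 415 c 621.7 164.5 wh 91.2 81.6 a 16.12 z 0.0628
br 164 c 647.8 175.0 wh 16.0 66.2 a 16.19 z 0.0734
plate 1120 c 599.7 169.7 wh 294.8 174.1 a 0.49 z 0.0076
top table z 0.001
block top 218 c 516.9 -160.2 wh 70.5 14.2 a 3.46 z 0.0542
block 250 c 516.9 -160.0 wh 70.6 14.5 a 3.17 z 0.0538
blade+base mid 298 c 568.5 -154.2 wh 173.7 45.4 a 0.41 z 0.0247
silo base 247 c 627.8 -153.5 wh 55.2 45.9 a 0.29 z 0.0316
silo top 144 c 631.6 -153.4 wh 28.3 29.3 a 21.41 z 0.077
ledges 1023 c 589.9 156.0 wh 123.2 81.0 a 18.23 z 0.0504
rails+br 350 c 596.5 160.0 wh 115.0 78.5 a 22.21 z 0.0611
br 135 c 643.1 172.9 wh 15.2 65.8 a 17.77 z 0.0736
plate 1653 c 600.4 170.0 wh 298.8 179.6 a 0.13 z 0.0061
```

View pics/top_crop.png

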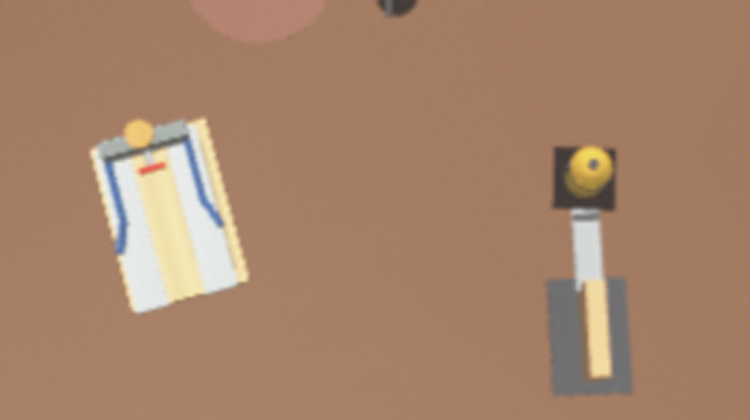

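View pics/scene_crop.png

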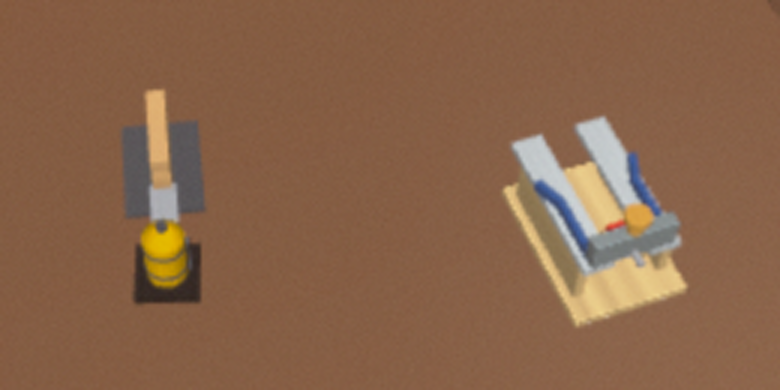

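```bash
cat > fit.py <<'E'
from h import *
from scipy.optimize import minimize
from scipy.spatial import cKDTree
def grid(x0,x1,y0,y1,s=1.): return np.stack(np.meshgrid(np.arange(x0,x1+.1,s),np.arange(y0,y1+.1,s)),-1).reshape(-1,2)
def fit(p,model,x0):
    "chamfer fit of 2-D model samples (mm) to points p (mm)"
    kp=cKDTree(p); km=cKDTree(model)
    def cost(q):
        c,s=np.cos(q[2]),np.sin(q[2]);R=np.array([[c,-s],[s,c]])
        a=np.minimum(km.query((p-q[:2])@R)[0],8); b=np.minimum(kp.query(model@R.T+q[:2])[0],8)
        return (a**2).mean()+(b**2).mean()
    r=min((minimize(cost,np.array(x0)+[dx,0,da],method="Nelder-Mead",options=dict(initial_simplex=np.array(x0)+[dx,0,da]+np.array([[0,0,0],[4,0,0],[0,4,0],[0,0,.06]]),xatol=.01,fatol=1e-4)) for dx in(-4,4) for da in(-.04,.04)),key=lambda r:r.fun)
    return np.r_[r.x[:2],np.degrees(r.x[2]),r.fun]
ledge=np.r_[grid(-72,-10,14,38),grid(-72,-10,-38,-14)]
if __name__=="__main__":
  for n in("scene","top"):
    d=np.load(f"{n}.npz");W=d["W"].reshape(-1,3);hsv=cv2.cvtColor(d["img"],cv2.COLOR_BGR2HSV).reshape(-1,3)
    b=(W[:,0]>.5)&(W[:,0]<.72)&(W[:,1]>.09)&(W[:,1]<.24)&(W[:,2]>.044)&(W[:,2]<.056)&(hsv[:,1]<70)
    p=W[b,:2]*1000; 
    th=np.radians(17);st=np.array([601.,160.]);ax=np.array([np.cos(th),np.sin(th)])
    p=p[(p-st)@ax<-8]
    print(n,"stand",len(p),fit(p,ledge,[601,160,th]).round(2))
    b=(W[:,0]>.42)&(W[:,0]<.6)&(abs(W[:,1]+.155)<.06)&(W[:,2]>.046)&(W[:,2]<.062)
    print(n,"grip",fit(W[b,:2]*1000,grid(-35,35,-7,7),[518,-160,.06]).round(2))
    b=(W[:,0]>.6)&(W[:,0]<.7)&(abs(W[:,1]+.155)<.06)&(W[:,2]>.026)&(W[:,2]<.036)&(hsv[:,2]<70)
    print(n,"silo base",b.sum(),fit(W[b,:2]*1000,grid(-23,23,-23,23),[634,-153,.0]).round(2))
    b=(W[:,0]>.4)&(W[:,0]<.6)&(abs(W[:,1]+.155)<.08)&(W[:,2]>.002)&(W[:,2]<.008)&(hsv[:,1]<70)
    if b.sum()>20: print(n,"foot",b.sum(),fit(W[b,:2]*1000,grid(-45,43,-30,30),[518,-160,.06]).round(2))
  th=np.radians([3.4]);
E
python3 fit.py
```

```text
scene stand 467 [602.06 159.32  16.69   2.93]
scene grip [ 520.06 -159.03    3.47    1.84]
scene silo base 155 [ 6.3986e+02 -1.5168e+02 -1.0000e-01  2.2250e+01]
scene foot 433 [ 518.94 -159.18    2.88   12.49]
top stand 609 [601.48 159.16  16.98   1.66]
top grip [ 516.98 -159.86    3.34    1.1 ]
top silo base 65 [ 629.58 -152.51   -1.24   33.31]
top foot 538 [ 515.63 -160.81    3.66   13.37]
```

```bash
cat >> h.py <<'E'
from scipy.spatial.transform import Rotation as Ro
def tool():
    s=bot.get_state();q=s["eef_rot"];return s,Ro.from_quat([q[1],q[2],q[3],q[0]]),s["tool_pos"]
def goto(pos,yaw):
    "turn (current tool axes), then shift (turned axes) to have tool y down, jaws across heading yaw (deg)"
    s,R,p=tool();a=np.radians(yaw)
    best=None
    for g in(1,-1):
        x=g*np.array([-np.sin(a),np.cos(a),0]);y=np.array([0,0,-1.]);T=Ro.from_matrix(np.stack([x,y,np.cross(x,y)],1))
        r=(R.inv()*T).as_rotvec()
        if best is None or np.linalg.norm(r)<np.linalg.norm(best[0]): best=(r,T)
    r,T=best;d=T.inv().apply(np.array(pos)-p)
    print("t",round(s["t"],2),"pos",p.round(4),"turn",r.round(4),"shift mm",(d*1000).round(1),"F",s["contact_force"].round(2),"open",round(s["opening"],3))
    print("tool axes cols\n",T.as_matrix().round(3)); return r,d
E
python3 - <<'E'
from h import *
goto([.5185,-.1595,.025],3.4)
for n in("scene","top"):
    W=np.load(n+".npz")["W"].reshape(-1,3)*1000;a=np.radians(16.8);p=W[:,:2]-[601.8,159.2]
    x=p@[np.cos(a),np.sin(a)];y=p@[-np.sin(a),np.cos(a)];z=W[:,2]
    b=(abs(x)<80)&(abs(y)<50)&(z>14)&(z<42); print(n);print(np.c_[x,y,z][b][::3].round(0).astype(int).tolist())
    # pad face: red pixels
    im=np.load(n+".npz")["img"].reshape(-1,3).astype(int)
    r=(abs(x)<60)&(abs(y)<30)&(z>46)&(im[:,2]>im[:,1]+90); print("red",np.c_[x,y,z][r].round(0).astype(int).tolist())
E
```

```text
t 1.1 pos [ 0.2695 -0.5639  0.2387] turn [-0.      0.3864 -0.    ] shift mm [-388.9  213.7  272.5] F [ 0.08  0.88 -0.18] open 0.998
tool axes cols
 [[ 0.059  0.     0.998]
 [-0.998  0.     0.059]
 [ 0.    -1.     0.   ]]
scene
[[-48, 17, 41], [-52, -35, 40], [-52, -37, 33], [-50, -37, 31], [-52, -36, 26], [-49, -38, 27], [-38, -37, 39], [-45, -37, 27], [-52, -38, 16], [-40, -37, 30], [-47, -37, 17], [-36, -36, 30], [-46, -37, 15], [-34, -37, 29], [-38, -37, 21], [-25, -38, 38], [-37, -37, 18], [-24, -37, 34], [-31, -37, 22], [-18, -38, 39], [-27, -37, 24], [-15, -37, 38], [-24, -36, 23], [-11, -37, 40], [-17, -37, 28], [-23, -36, 17], [-9, -37, 36], [-18, -36, 20], [-5, -37, 37], [-12, -36, 23], [-2, -36, 36], [-3, -37, 31], [-10, -37, 19], [-1, -36, 30], [-6, -37, 20], [5, -36, 35], [-5, -37, 18], [6, -36, 32], [1, -38, 22], [10, -36, 33], [5, -37, 23], [14, -36, 34], [8, -36, 24], [5, -36, 16], [18, -37, 32], [8, -35, 16], [22, -37, 34], [45, 39, 29], [19, -37, 26], [28, -35, 38], [46, 34, 29], [15, -36, 17], [27, -37, 33], [42, 33, 21], [46, 37, 24], [24, -36, 25], [33, -35, 37], [46, 33, 22], [19, -38, 16], [28, -36, 27], [38, -36, 41], [47, 38, 17], [30, -37, 26], [40, -36, 39], [32, -35, 24], [43, -36, 40], [39, -38, 32], [47, -35, 41], [35, -36, 21], [45, -36, 34], [38, -35, 21], [47, -34, 33], [35, -36, 14], [48, -37, 33], [46, -28, 25], [45, -37, 24], [47, -31, 24], [46, -35, 21], [45, -36, 17], [47, -29, 15]]
red [[27, -3, 58], [26, 1, 55], [26, 3, 54], [28, 4, 56], [29, -8, 58], [30, -7, 59], [30, -4, 59], [30, -2, 57]]
top
[[61, -34, 16], [29, -37, 36], [20, -42, 14], [7, -38, 27], [-9, -38, 24], [-28, -38, 25], [-39, -38, 35], [-49, -38, 39], [-54, -38, 29], [-55, 5, 14]]
red [[28, -7, 58], [28, 1, 60], [29, 0, 53], [27, -3, 56], [26, -5, 58], [26, -7, 56], [25, -9, 57], [28, 7, 54], [27, 4, 58], [26, 2, 57], [26, 0, 55], [24, -2, 61], [26, 7, 55]]
```

>>> {"api": "drive_tool", "payload": {
  "rows": [
    [0,0,0,0,0.0966,0,1],
    [0,0,0,0,0.0966,0,1],
    [0,0,0,0,0.0966,0,1],
    [0,0,0,0,0.0966,0,1],
    [-0.026,0.007,0.018,0,0,0,1],
    [-0.026,0.007,0.018,0,0,0,1],
    [-0.026,0.007,0.018,0,0,0,1],
    [-0.026,0.007,0.018,0,0,0,1],
    [-0.026,0.007,0.018,0,0,0,1],
    [-0.026,0.007,0.018,0,0,0,1],
    [-0.026,0.007,0.018,0,0,0,1],
    [-0.026,0.007,0.018,0,0,0,1]
  ]
}}

```text
t: 2.1
tool_pos: [0.4017, -0.3465, 0.1826]
eef_rot: [0.515, -0.515, 0.485, -0.485]
contact_force: [0.6, -0.6, 0.1]
opening: 1.001
```

>>> {"api": "drive_tool", "payload": {
  "rows": [
    [-0.026,0.007,0.018,0,0,0,1],
    [-0.026,0.007,0.018,0,0,0,1],
    [-0.026,0.007,0.018,0,0,0,1],
    [-0.026,0.007,0.018,0,0,0,1],
    [-0.026,0.007,0.018,0,0,0,1],
    [-0.026,0.007,0.018,0,0,0,1],
    [-0.026,0.007,0.018,0,0,0,1],
    [0,0,0,0,0,0,1],
    [0,0,0,0,0,0,1]
  ]
}}

```text
t: 2.85
tool_pos: [0.517, -0.156, 0.1333]
eef_rot: [0.516, -0.515, 0.484, -0.483]
contact_force: [-1.0, -1.2, 0.3]
opening: 0.996
```

```bash
python3 -c "
from h import *
goto([.5185,-.1595,.025],3.4)"
```

```text
t 2.85 pos [ 0.517  -0.156   0.1333] turn [-0.0004  0.005  -0.0012] shift mm [  3.6 108.3   1.3] F [-1.04 -1.2   0.29] open 0.996
tool axes cols
 [[ 0.059  0.     0.998]
 [-0.998  0.     0.059]
 [ 0.    -1.     0.   ]]
```

>>> {"api": "drive_tool", "payload": {
  "rows": [
    [0.0036,0.009,0.0013,0,0.004,0,1],
    [0,0.012,0,0,0,0,1],
    [0,0.012,0,0,0,0,1],
    [0,0.012,0,0,0,0,1],
    [0,0.012,0,0,0,0,1],
    [0,0.012,0,0,0,0,1],
    [0,0.012,0,0,0,0,1],
    [0,0.012,0,0,0,0,1],
    [0,0.009,0,0,0,0,1],
    [0,0.006,0,0,0,0,1],
    [0,0,0,0,0,0,1],
    [0,0,0,0,0,0,1]
  ]
}}

```text
t: 3.85
tool_pos: [0.5173, -0.1621, 0.0255]
eef_rot: [-0.514, 0.514, -0.486, 0.486]
contact_force: [0.8, -0.4, -0.3]
opening: 1.003
```

>>> {"api": "drive_tool", "payload": {
  "rows": [
    [0,0,0,0,0,0,-1],
    [0,0,0,0,0,0,-1],
    [0,0,0,0,0,0,-1],
    [0,0,0,0,0,0,-1],
    [0,0,0,0,0,0,-1],
    [0,0,0,0,0,0,-1],
    [0,0,0,0,0,0,-1],
    [0,0,0,0,0,0,-1],
    [0,0,0,0,0,0,-1],
    [0,0,0,0,0,0,-1]
  ]
}}

```text
t: 4.68
tool_pos: [0.5174, -0.1621, 0.0257]
eef_rot: [-0.514, 0.514, -0.486, 0.486]
contact_force: [0.6, 0.1, -0.4]
opening: 0.267
```

Run:
```python
from h import *
goto([.5185,-.1595,.025],3.4)
c=bot.read_camera("scene"); cv2.imwrite("pics/scene1.png",cv2.resize(c["img"][150:310,200:480],None,fx=2.5,fy=2.5))
```

```text
t 4.68 pos [ 0.5174 -0.1621  0.0257] turn [ 0.    -0.004  0.   ] shift mm [-2.5  0.7  1.3] F [ 0.56  0.14 -0.36] open 0.267
tool axes cols
 [[ 0.059  0.     0.998]
 [-0.998  0.     0.059]
 [ 0.    -1.     0.   ]]
```

View pics/scene1.png

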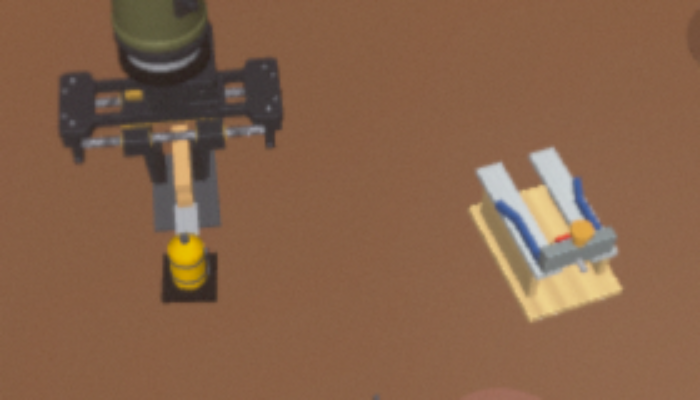

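The gripper straddles the handle block at (182,170) in the crop and is still closing, with the silo undisturbed at (187,270). I'll centre it 2.5 mm before it shuts.

>>> {"api": "drive_tool", "payload": {
  "rows": [
    [-0.0025,0.0007,0.001,0,-0.004,0,0],
    [0,0,0,0,0,0,-1],
    [0,0,0,0,0,0,-1],
    [0,0,0,0,0,0,-1],
    [0,0,0,0,0,0,-1],
    [0,0,0,0,0,0,-1],
    [0,0,0,0,0,0,-1],
    [0,0,0,0,0,0,-1],
    [0,0,0,0,0,0,-1]
  ]
}}

```text
t: 5.48
tool_pos: [0.5183, -0.1593, 0.025]
eef_rot: [0.515, -0.515, 0.485, -0.485]
contact_force: [0.7, 1.1, -0.8]
opening: 0.159
```

Run:
```python
from h import *
goto([.5185,-.1595,.025],3.4)
c=bot.read_camera("scene"); W=cloud(c).reshape(-1,3);hsv=cv2.cvtColor(c["img"],cv2.COLOR_BGR2HSV).reshape(-1,3)
b=(W[:,0]>.6)&(W[:,0]<.7)&(abs(W[:,1]+.155)<.06)&(W[:,2]>.035)&(W[:,2]<.1)&(hsv[:,1]>150);print("silo tank",b.sum(),W[b].mean(0),np.percentile(W[b],[2,98],axis=0))
```

```text
t 5.48 pos [ 0.5183 -0.1593  0.025 ] turn [-0.0001  0.0004 -0.0002] shift mm [ 0.2 -0.   0.2] F [ 0.68  1.13 -0.79] open 0.159
tool axes cols
 [[ 0.059  0.     0.998]
 [-0.998  0.     0.059]
 [ 0.    -1.     0.   ]]
silo tank 242 [ 0.6426279  -0.15168994  0.06360295] [[ 0.62884275 -0.16622483  0.0374961 ]
 [ 0.64971756 -0.13825395  0.08037372]]
```

Gripped: the opening reads 14 mm, matching the block. Now a gentle lift.

>>> {"api": "drive_tool", "payload": {
  "rows": [
    [0,-0.001,0,0,0,0,-1],
    [0,-0.002,0,0,0,0,-1],
    [0,-0.003,0,0,0,0,-1],
    [0,-0.004,0,0,0,0,-1],
    [0,-0.005,0,0,0,0,-1],
    [0,-0.006,0,0,0,0,-1],
    [0,-0.006,0,0,0,0,-1],
    [0,-0.006,0,0,0,0,-1],
    [0,-0.005,0,0,0,0,-1],
    [0,-0.004,0,0,0,0,-1],
    [0,-0.002,0,0,0,0,-1],
    [0,-0.001,0,0,0,0,-1]
  ]
}}

```text
t: 6.53
tool_pos: [0.5184, -0.1596, 0.0705]
eef_rot: [0.515, -0.515, 0.485, -0.485]
contact_force: [-0.3, -0.1, -6.1]
opening: 0.155
```

Run:
```python
from h import *
goto([.4467,.1124,.070],16.8);goto([.4467,.1124,.070],3.4)
c=bot.read_camera("scene"); W=cloud(c).reshape(-1,3);hsv=cv2.cvtColor(c["img"],cv2.COLOR_BGR2HSV).reshape(-1,3)
b=(W[:,0]>.6)&(W[:,0]<.7)&(abs(W[:,1]+.155)<.06)&(W[:,2]>.075)&(W[:,2]<.2)&(hsv[:,1]>150);print("silo tank",b.sum(),W[b].mean(0),np.percentile(W[b],[2,98],axis=0))
cv2.imwrite("pics/scene2.png",cv2.resize(c["img"][150:310,200:480],None,fx=2.5,fy=2.5))
```

```text
t 6.53 pos [ 0.5184 -0.1596  0.0705] turn [-0.0005 -0.2338  0.0003] shift mm [-281.1    0.5   10. ] F [-0.3  -0.13 -6.11] open 0.155
tool axes cols
 [[ 0.289 -0.     0.957]
 [-0.957 -0.     0.289]
 [ 0.    -1.    -0.   ]]
t 6.53 pos [ 0.5184 -0.1596  0.0705] turn [-0.0006  0.0001  0.0002] shift mm [-275.8    0.5  -55.5] F [-0.3  -0.13 -6.11] open 0.155
tool axes cols
 [[ 0.059  0.     0.998]
 [-0.998  0.     0.059]
 [ 0.    -1.     0.   ]]
silo tank 286 [ 0.64315544 -0.15205994  0.10625453] [[ 0.63006243 -0.16624728  0.07705825]
 [ 0.65044357 -0.13833906  0.12585092]]
```

View pics/scene2.png

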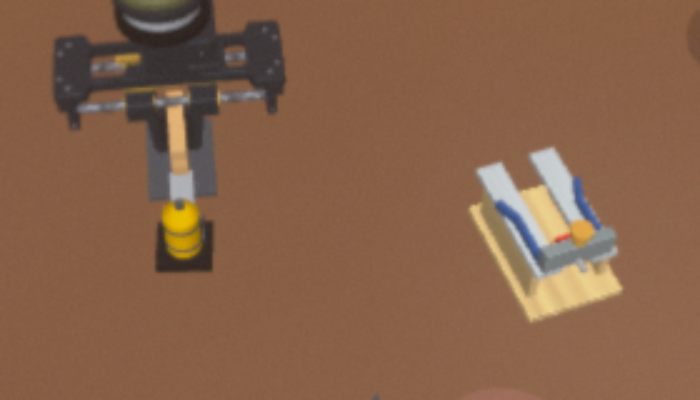

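The silo stands upright on the lifted blade at (182,235), and its height rose by the expected 45 mm. Next is the carry across.

>>> {"api": "drive_tool", "payload": {
  "rows": [
    [-0.0011,0,-0.0002,0,0,0,-1],
    [-0.0022,0,-0.0004,0,0,0,-1],
    [-0.0033,0,-0.0007,0,0,0,-1],
    [-0.0044,0,-0.0009,0,0,0,-1],
    [-0.0055,0,-0.0011,0,0,0,-1],
    [-0.0066,0,-0.0013,0,0,0,-1],
    [-0.0077,0,-0.0015,0,0,0,-1],
    [-0.0088,0,-0.0018,0,0,0,-1],
    [-0.0099,0,-0.002,0,0,0,-1],
    [-0.0099,0,-0.002,0,0,0,-1],
    [-0.0099,0,-0.002,0,0,0,-1],
    [-0.0099,0,-0.002,0,0,0,-1]
  ]
}}

```text
t: 7.58
tool_pos: [0.4974, -0.0801, 0.0701]
eef_rot: [0.515, -0.515, 0.485, -0.485]
contact_force: [0.1, -0.6, -5.1]
opening: 0.154
```

>>> {"api": "drive_tool", "payload": {
  "rows": [
    [-0.0099,0,-0.002,0,0,0,-1],
    [-0.0099,0,-0.002,0,0,0,-1],
    [-0.0099,0,-0.002,0,0,0,-1],
    [-0.0099,0,-0.002,0,0,0,-1],
    [-0.0099,0,-0.002,0,0,0,-1],
    [-0.0099,0,-0.002,0,0,0,-1],
    [-0.0099,0,-0.002,0,0,0,-1],
    [-0.0099,0,-0.002,0,0,0,-1],
    [-0.0099,0,-0.002,0,0,0,-1],
    [-0.0099,0,-0.002,0,0,0,-1],
    [-0.0099,0,-0.002,0,0,0,-1],
    [-0.0099,0,-0.002,0,0,0,-1]
  ]
}}

```text
t: 8.58
tool_pos: [0.4664, 0.0367, 0.07]
eef_rot: [0.515, -0.515, 0.485, -0.485]
contact_force: [0.3, 0.3, -5.2]
opening: 0.159
```

>>> {"api": "drive_tool", "payload": {
  "rows": [
    [-0.0099,0,-0.002,0,0,0,-1],
    [-0.0099,0,-0.002,0,0,0,-1],
    [-0.0095,0,-0.002,0,0,0,-1],
    [-0.0088,0,-0.0018,0,0,0,-1],
    [-0.0077,0,-0.0015,0,0,0,-1],
    [-0.0066,0,-0.0013,0,0,0,-1],
    [-0.0055,0,-0.0011,0,0,0,-1],
    [-0.0044,0,-0.0009,0,0,0,-1],
    [-0.0033,0,-0.0007,0,0,0,-1],
    [-0.0022,0,-0.0004,0,0,0,-1],
    [-0.0011,0,-0.0002,0,0,0,-1],
    [0,0,0,0,0,0,-1]
  ]
}}

```text
t: 9.58
tool_pos: [0.4487, 0.1037, 0.07]
eef_rot: [-0.515, 0.515, -0.485, 0.485]
contact_force: [0.5, 0.7, -5.8]
opening: 0.157
```

>>> {"api": "drive_tool", "payload": {
  "rows": [
    [0,0,0,0,-0.005,0,-1],
    [0,0,0,0,-0.012,0,-1],
    [0,0,0,0,-0.02,0,-1],
    [0,0,0,0,-0.027,0,-1],
    [0,0,0,0,-0.03,0,-1],
    [0,0,0,0,-0.03,0,-1],
    [0,0,0,0,-0.03,0,-1],
    [0,0,0,0,-0.03,0,-1],
    [0,0,0,0,-0.025,0,-1],
    [0,0,0,0,-0.017,0,-1],
    [0,0,0,0,-0.008,0,-1],
    [0,0,0,0,0,0,-1]
  ]
}}

```text
t: 10.58
tool_pos: [0.4487, 0.1037, 0.07]
eef_rot: [-0.568, 0.568, -0.421, 0.421]
contact_force: [0.7, 0.9, -5.9]
opening: 0.159
```

```bash
cat > look.py <<'E'
from fit import *
import sys
goto([.4467,.1124,.070],16.8)
s,R,p=tool()
zc=p[2]+.029   # block top = TCP+19+10 mm
for n in("scene","top"):
    c=bot.read_camera(n);W=cloud(c).reshape(-1,3);hsv=cv2.cvtColor(c["img"],cv2.COLOR_BGR2HSV).reshape(-1,3)
    a=np.radians(16.8);ex=np.array([np.cos(a),np.sin(a)]);ey=np.array([-ex[1],ex[0]])
    loc=(W[:,:2]*1000-[601.8,159.2]);x=loc@ex;y=loc@ey;z=W[:,2]*1000
    b=(x<-4)&(x>-90)&(abs(y)<55)&(abs(z-50)<5)&(hsv[:,1]<70)
    print(n,"stand",b.sum(),fit(W[b,:2]*1000,ledge,[601.8,159.2,a]).round(2))
    zs=p[2]*1000-2   # silo underside
    b=(abs(y)<40)&(x>-100)&(x<40)&(z>zs+10)&(z<zs+70)&(hsv[:,1]>150)&(hsv[:,2]>60)&(hsv[:,0]>15)&(hsv[:,0]<35)
    q=np.c_[x,y,z][b]; print(n,"silo yellow (stand axes)",b.sum(),"y mid",np.percentile(q[:,1],[1,99]).round(1),"x",np.percentile(q[:,0],[1,99]).round(1),"z",np.percentile(q[:,2],[1,99]).round(1))
    b=(abs(y)<40)&(x>-120)&(x<60)&(abs(z-zs-6)<5)&(hsv[:,2]<75)&(hsv[:,1]<140)
    q=np.c_[x,y][b]
    if len(q)>40: print(n,"base",len(q),fit(q,grid(-23,23,-23,23),[np.median(q[:,0]),np.median(q[:,1]),0]).round(2))
    if len(sys.argv)>1: cv2.imwrite(f"pics/{n}_{sys.argv[1]}.png",cv2.resize(c["img"][180:310,340:490] if n=="scene" else c["img"][190:330,170:320],None,fx=4,fy=4,interpolation=cv2.INTER_CUBIC))
    np.savez(f"{n}_l.npz",W=W,img=c["img"])
E
python3 look.py a
```

```text
t 10.58 pos [0.4487 0.1037 0.07  ] turn [-0.      0.0007  0.0001] shift mm [-8.9  0.   0.6] F [ 0.73  0.88 -5.89] open 0.159
tool axes cols
 [[ 0.289 -0.     0.957]
 [-0.957 -0.     0.289]
 [ 0.    -1.    -0.   ]]
scene stand 350 [607.4  159.31  14.86  11.02]
scene silo yellow (stand axes) 255 y mid [-24.1   4.2] x [-56.  -29.4] z [ 78.6 126.6]
scene base 163 [-42.03 -12.35 -10.82  24.57]
top stand 405 [605.59 160.54  19.68  13.4 ]
top silo yellow (stand axes) 95 y mid [-23.6   1.4] x [-62.  -37.6] z [114.2 126.9]
```

View pics/scene_a.png

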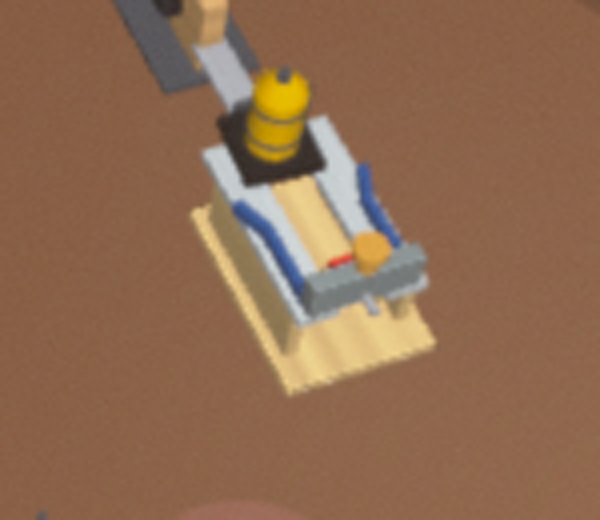

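The silo is upright on the blade over the stand's open end, at about (275,120) in the crop, still roughly 9 mm to the right-hand side (-y). I'll correct sideways, back off 4 mm, then lower.

>>> {"api": "drive_tool", "payload": {
  "rows": [
    [-0.0005,0,-0.0003,0,0,0,-1],
    [-0.001,0,-0.0004,0,0,0,-1],
    [-0.0015,0,-0.0006,0,0,0,-1],
    [-0.0017,0,-0.0007,0,0,0,-1],
    [-0.0017,0,-0.0007,0,0,0,-1],
    [-0.0015,0,-0.0006,0,0,0,-1],
    [-0.001,0,-0.0004,0,0,0,-1],
    [-0.0005,0,-0.0003,0,0,0,-1],
    [0,0,0,0,0,0,-1],
    [0,0,0,0,0,0,-1]
  ]
}}

```text
t: 11.52
tool_pos: [0.4422, 0.1115, 0.07]
eef_rot: [-0.568, 0.568, -0.421, 0.422]
contact_force: [-0.3, -0.4, -5.1]
opening: 0.149
```

```bash
python3 look.py b
```

```text
t 11.52 pos [0.4422 0.1115 0.07  ] turn [-0.0001  0.0002  0.0001] shift mm [0.4 0.  4.6] F [-0.33 -0.42 -5.12] open 0.149
tool axes cols
 [[ 0.289 -0.     0.957]
 [-0.957 -0.     0.289]
 [ 0.    -1.    -0.   ]]
scene stand 368 [608.23 158.71  12.2    9.53]
scene silo yellow (stand axes) 257 y mid [-15.2  13.4] x [-59.9 -34.5] z [ 78.3 125.4]
scene base 160 [-46.67  -3.62  -8.83  24.74]
top stand 417 [603.67 160.62  17.76  11.63]
top silo yellow (stand axes) 93 y mid [-14.   10.8] x [-65.8 -41.3] z [112.5 127.3]
```

View pics/top_b.png

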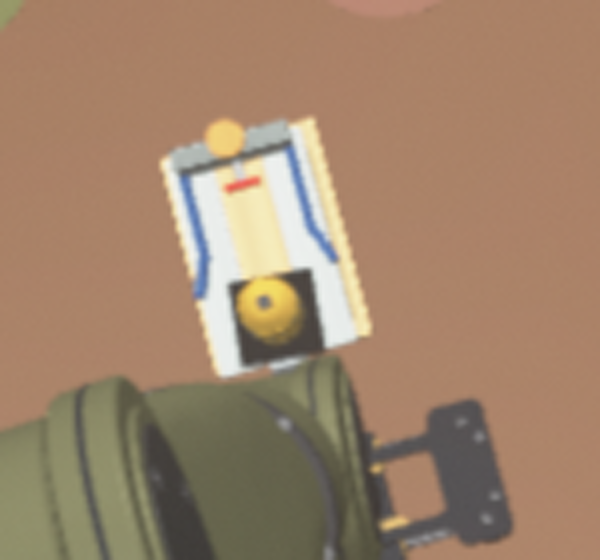

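Top view: the base sits squarely over both ledges at (275,315), turned about 6° relative to the stand. The fence should square it. Lowering.

>>> {"api": "drive_tool", "payload": {
  "rows": [
    [0,0.001,0,0,0,0,-1],
    [0,0.002,0,0,0,0,-1],
    [0,0.003,0,0,0,0,-1],
    [0,0.003,0,0,0,0,-1],
    [0,0.003,0,0,0,0,-1],
    [0,0.002,0,0,0,0,-1],
    [0,0.001,0,0,0,0,-1],
    [0,0.001,0,0,0,0,-1],
    [0,0.001,0,0,0,0,-1],
    [0,0.001,0,0,0,0,-1],
    [0,0.001,0,0,0,0,-1],
    [0,0.001,0,0,0,0,-1]
  ]
}}

```text
t: 12.62
tool_pos: [0.4424, 0.1116, 0.05]
eef_rot: [0.568, -0.568, 0.421, -0.422]
contact_force: [0.1, 0.0, -5.3]
opening: 0.158
```

>>> {"api": "drive_tool", "payload": {
  "rows": [
    [0,0.001,0,0,0,0,-1],
    [0,0.001,0,0,0,0,-1],
    [0,0,0,0,0,0,-1],
    [0,0,0,0,0,0,-1]
  ]
}}

```text
t: 12.95
tool_pos: [0.4422, 0.1115, 0.048]
eef_rot: [-0.568, 0.568, -0.422, 0.422]
contact_force: [-1.0, -0.1, -4.4]
opening: 0.154
```

```bash
python3 look.py c
```

```text
t 12.95 pos [0.4422 0.1115 0.048 ] turn [-0.      0.0002  0.0001] shift mm [  0.5 -22.    4.6] F [-0.98 -0.12 -4.36] open 0.154
tool axes cols
 [[ 0.289 -0.     0.957]
 [-0.957 -0.     0.289]
 [ 0.    -1.    -0.   ]]
scene stand 359 [606.63 158.29  12.62  14.13]
scene silo yellow (stand axes) 260 y mid [-15.3  13.8] x [-59.3 -34.1] z [ 57.2 107.9]
scene base 66 [-47.03  -4.48  -7.71  28.9 ]
top stand 442 [606.68 158.77  13.43  11.19]
top silo yellow (stand axes) 88 y mid [-13.6  10.3] x [-64.8 -38.7] z [ 92.1 111.3]
```

View pics/scene_c.png

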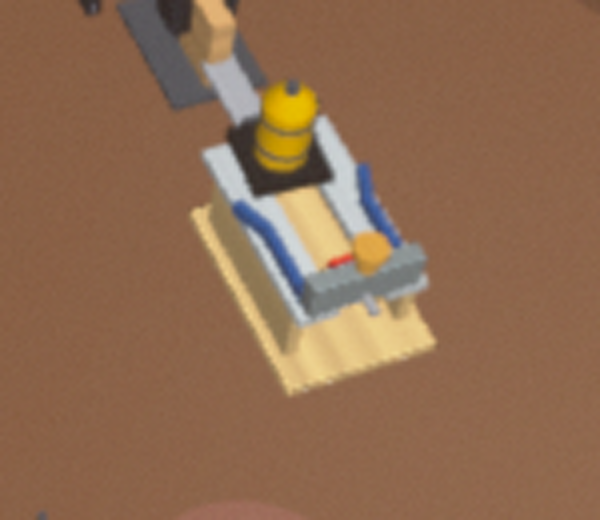

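The silo rests on the ledges at (285,130); its height dropped about 18 mm, as it should. I'll slide it in 40 mm, which stays short of the earliest possible stop.

>>> {"api": "drive_tool", "payload": {
  "rows": [
    [0,0,0.0005,0,0,0,-1],
    [0,0,0.001,0,0,0,-1],
    [0,0,0.001,0,0,0,-1],
    [0,0,0.001,0,0,0,-1],
    [0,0,0.001,0,0,0,-1],
    [0,0,0.0015,0,0,0,-1],
    [0,0,0.002,0,0,0,-1],
    [0,0,0.002,0,0,0,-1],
    [0,0,0.002,0,0,0,-1],
    [0,0,0.002,0,0,0,-1],
    [0,0,0.002,0,0,0,-1],
    [0,0,0.002,0,0,0,-1]
  ]
}}

```text
t: 14.05
tool_pos: [0.4596, 0.1168, 0.048]
eef_rot: [-0.568, 0.568, -0.422, 0.422]
contact_force: [-0.3, -0.6, -4.9]
opening: 0.158
```

>>> {"api": "drive_tool", "payload": {
  "rows": [
    [0,0,0.002,0,0,0,-1],
    [0,0,0.002,0,0,0,-1],
    [0,0,0.002,0,0,0,-1],
    [0,0,0.002,0,0,0,-1],
    [0,0,0.002,0,0,0,-1],
    [0,0,0.002,0,0,0,-1],
    [0,0,0.002,0,0,0,-1],
    [0,0,0.002,0,0,0,-1],
    [0,0,0.002,0,0,0,-1],
    [0,0,0.0015,0,0,0,-1],
    [0,0,0.001,0,0,0,-1],
    [0,0,0.001,0,0,0,-1]
  ]
}}

```text
t: 15.05
tool_pos: [0.48, 0.123, 0.048]
eef_rot: [-0.568, 0.568, -0.422, 0.422]
contact_force: [-0.4, -0.9, -4.6]
opening: 0.158
```

```bash
python3 look.py d
```

```text
t 15.05 pos [0.48  0.123 0.048] turn [0.0001 0.0002 0.0001] shift mm [  0.5 -22.  -34.9] F [-0.43 -0.87 -4.59] open 0.158
tool axes cols
 [[ 0.289 -0.     0.957]
 [-0.957 -0.     0.289]
 [ 0.    -1.    -0.   ]]
scene stand 338 [596.89 163.11  26.78  33.54]
scene silo yellow (stand axes) 251 y mid [-13.   13.3] x [-22.    1.1] z [ 57.  107.5]
scene base 71 [-10.34  -0.86  -1.21  38.67]
top stand 159 [608.37 159.53  16.18  31.87]
top silo yellow (stand axes) 94 y mid [-12.3  12.8] x [-30.7  -7. ] z [ 95.6 110. ]
```

View pics/top_d.png

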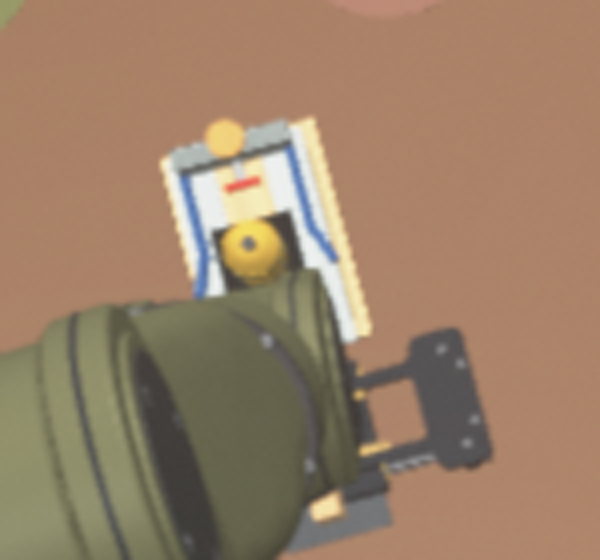

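The silo has squared up between the rails at (255,250), with the red pad about 16 mm ahead at (242,185). I'll advance and feel for contact.

>>> {"api": "drive_tool", "payload": {
  "rows": [
    [0,0,0.001,0,0,0,-1],
    [0,0,0.001,0,0,0,-1],
    [0,0,0.001,0,0,0,-1],
    [0,0,0.001,0,0,0,-1],
    [0,0,0.001,0,0,0,-1],
    [0,0,0.001,0,0,0,-1],
    [0,0,0.001,0,0,0,-1],
    [0,0,0.001,0,0,0,-1],
    [0,0,0.001,0,0,0,-1]
  ]
}}

```text
t: 15.9
tool_pos: [0.4887, 0.1256, 0.048]
eef_rot: [-0.568, 0.568, -0.422, 0.422]
contact_force: [-1.3, 0.2, -5.0]
opening: 0.158
```

>>> {"api": "drive_tool", "payload": {
  "rows": [
    [0,0,0.0005,0,0,0,-1],
    [0,0,0.0005,0,0,0,-1],
    [0,0,0.0005,0,0,0,-1],
    [0,0,0.0005,0,0,0,-1],
    [0,0,0,0,0,0,-1]
  ]
}}

```text
t: 16.32
tool_pos: [0.4907, 0.1262, 0.048]
eef_rot: [0.568, -0.568, 0.421, -0.422]
contact_force: [-0.1, -0.9, -5.9]
opening: 0.158
```

>>> {"api": "drive_tool", "payload": {
  "rows": [
    [0,0,0.0005,0,0,0,-1],
    [0,0,0.0005,0,0,0,-1]
  ]
}}

```text
t: 16.48
tool_pos: [0.4913, 0.1264, 0.048]
eef_rot: [-0.568, 0.568, -0.422, 0.422]
contact_force: [-1.2, -0.1, -5.0]
opening: 0.154
```

>>> {"api": "drive_tool", "payload": {
  "rows": [
    [0,0,0.0005,0,0,0,-1],
    [0,0,0.0005,0,0,0,-1]
  ]
}}

```text
t: 16.65
tool_pos: [0.4924, 0.1267, 0.048]
eef_rot: [-0.568, 0.568, -0.421, 0.422]
contact_force: [-0.7, 0.1, -5.8]
opening: 0.157
```

>>> {"api": "drive_tool", "payload": {
  "rows": [
    [0,0,0.0004,0,0,0,-1],
    [0,0,0.0004,0,0,0,-1]
  ]
}}

```text
t: 16.82
tool_pos: [0.4932, 0.1269, 0.048]
eef_rot: [-0.568, 0.568, -0.422, 0.422]
contact_force: [-1.6, -0.1, -6.4]
opening: 0.153
```

>>> {"api": "drive_tool", "payload": {
  "rows": [
    [0,0,0.0004,0,0,0,-1],
    [0,0,0.0004,0,0,0,-1]
  ]
}}

```text
t: 16.98
tool_pos: [0.4939, 0.1272, 0.048]
eef_rot: [-0.568, 0.568, -0.422, 0.422]
contact_force: [-0.7, -0.5, -4.3]
opening: 0.156
```

>>> {"api": "drive_tool", "payload": {
  "rows": [
    [0,0,0.0004,0,0,0,-1],
    [0,0,0.0002,0,0,0,-1]
  ]
}}

```text
t: 17.15
tool_pos: [0.4946, 0.1274, 0.048]
eef_rot: [0.568, -0.568, 0.422, -0.422]
contact_force: [0.1, -0.6, -4.5]
opening: 0.157
```

>>> {"api": "drive_tool", "payload": {
  "rows": [
    [0,0,0.0003,0,0,0,-1],
    [0,0,0.0003,0,0,0,-1]
  ]
}}

```text
t: 17.32
tool_pos: [0.4951, 0.1275, 0.048]
eef_rot: [-0.568, 0.568, -0.422, 0.422]
contact_force: [-0.5, -0.6, -4.4]
opening: 0.156
```

>>> {"api": "drive_tool", "payload": {
  "rows": [
    [0,0,0.0003,0,0,0,-1],
    [0,0,0.0003,0,0,0,-1]
  ]
}}

```text
t: 17.48
tool_pos: [0.4957, 0.1277, 0.048]
eef_rot: [-0.568, 0.568, -0.422, 0.422]
contact_force: [-0.3, 0.6, -4.8]
opening: 0.155
```

>>> {"api": "drive_tool", "payload": {
  "rows": [
    [0,0,0.0003,0,0,0,-1],
    [0,0,0.0003,0,0,0,-1]
  ]
}}

```text
t: 17.65
tool_pos: [0.4963, 0.1279, 0.048]
eef_rot: [-0.568, 0.568, -0.422, 0.422]
contact_force: [0.3, -0.7, -5.2]
opening: 0.153
```

>>> {"api": "drive_tool", "payload": {
  "rows": [
    [0,0,0.0003,0,0,0,-1],
    [0,0,0.0003,0,0,0,-1]
  ]
}}

```text
t: 17.82
tool_pos: [0.4968, 0.128, 0.048]
eef_rot: [-0.568, 0.568, -0.422, 0.422]
contact_force: [-1.6, -0.3, -5.5]
opening: 0.157
```

>>> {"api": "drive_tool", "payload": {
  "rows": [
    [0,0,0.0003,0,0,0,-1],
    [0,0,0.0003,0,0,0,-1]
  ]
}}

```text
t: 17.98
tool_pos: [0.4974, 0.1282, 0.048]
eef_rot: [-0.568, 0.568, -0.422, 0.422]
contact_force: [0.1, -0.3, -6.1]
opening: 0.157
```

>>> {"api": "drive_tool", "payload": {
  "rows": [
    [0,0,0.0003,0,0,0,-1],
    [0,0,0.0003,0,0,0,-1]
  ]
}}

```text
t: 18.15
tool_pos: [0.498, 0.1284, 0.048]
eef_rot: [-0.568, 0.568, -0.422, 0.422]
contact_force: [-0.4, -0.4, -5.8]
opening: 0.151
```

```bash
python3 look.py e | grep -v "stand [0-9]"; python3 -c "
import cv2;a=cv2.imread('pics/scene_e.png');b=cv2.imread('pics/top_e.png');h=min(a.shape[0],b.shape[0]);import numpy as np
cv2.imwrite('pics/both_e.png',cv2.resize(np.hstack([a[:400,50:450],b[50:450,50:450]]),(800,400)))"
```

```text
t 18.15 pos [0.498  0.1284 0.048 ] turn [-0.      0.0002  0.0001] shift mm [  0.5 -22.  -53.7] F [-0.38 -0.35 -5.79] open 0.151
tool axes cols
 [[ 0.289 -0.     0.957]
 [-0.957 -0.     0.289]
 [ 0.    -1.    -0.   ]]
scene silo yellow (stand axes) 268 y mid [-12.6  13.1] x [-4.1 38.1] z [ 57.2 108.1]
scene base 68 [  5.29 -10.51  33.95  42.81]
top silo yellow (stand axes) 105 y mid [-12.5  13.3] x [-11.5  14.2] z [ 94.5 109.3]
```

View pics/both_e.png

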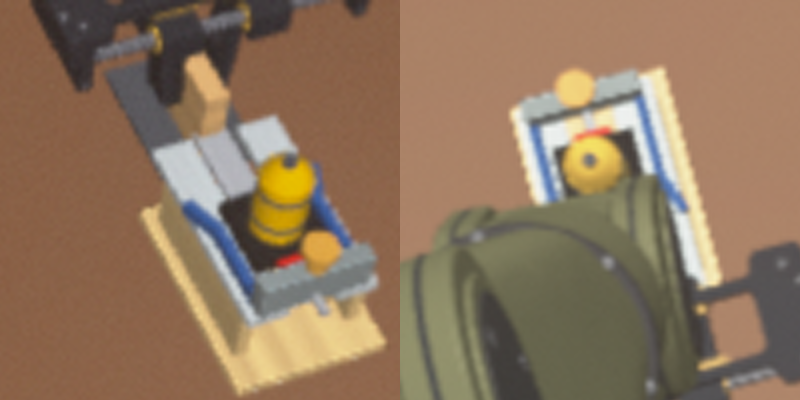

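The base is about 1 mm or less from the red pad (top view, 593,132), so I'll take fine steps.

>>> {"api": "drive_tool", "payload": {
  "rows": [
    [0,0,0.0003,0,0,0,-1],
    [0,0,0.0002,0,0,0,-1]
  ]
}}

```text
t: 18.42
tool_pos: [0.4983, 0.1285, 0.048]
eef_rot: [-0.568, 0.568, -0.422, 0.421]
contact_force: [-0.2, -0.6, -5.1]
opening: 0.154
```

>>> {"api": "drive_tool", "payload": {
  "rows": [
    [0,0,0.0003,0,0,0,-1],
    [0,0,0.0002,0,0,0,-1]
  ]
}}

```text
t: 18.58
tool_pos: [0.4983, 0.1285, 0.0479]
eef_rot: [-0.567, 0.568, -0.422, 0.421]
contact_force: [-2.0, 0.1, -3.9]
opening: 0.156
```

TCP stopped advancing, which is likely contact. I'll hold one row and read again.

>>> {"api": "drive_tool", "payload": {
  "rows": [
    [0,0,0,0,0,0,-1]
  ]
}}

```text
t: 18.67
tool_pos: [0.4983, 0.1285, 0.0479]
eef_rot: [-0.567, 0.568, -0.422, 0.421]
contact_force: [-1.9, 0.4, -3.4]
opening: 0.151
```

>>> {"api": "drive_tool", "payload": {
  "rows": [
    [0,0,0.0002,0,0,0,-1],
    [0,0,0,0,0,0,-1]
  ]
}}

```text
t: 18.83
tool_pos: [0.4984, 0.1285, 0.0479]
eef_rot: [-0.567, 0.568, -0.422, 0.421]
contact_force: [-2.9, -1.2, -4.8]
opening: 0.153
```

>>> {"api": "drive_tool", "payload": {
  "rows": [
    [0,0,0.0003,0,0,0,-1],
    [0,0,0,0,0,0,-1]
  ]
}}

```text
t: 19.0
tool_pos: [0.4984, 0.1285, 0.0479]
eef_rot: [-0.567, 0.568, -0.422, 0.421]
contact_force: [-4.3, -2.2, -3.2]
opening: 0.154
```

>>> {"api": "drive_tool", "payload": {
  "rows": [
    [0,0,0.0002,0,0,0,-1],
    [0,0,0,0,0,0,-1]
  ]
}}

```text
t: 19.17
tool_pos: [0.4984, 0.1285, 0.0479]
eef_rot: [-0.567, 0.568, -0.422, 0.421]
contact_force: [-5.1, -2.0, -2.7]
opening: 0.159
```

About 5.5 N along the channel. Holding.

>>> {"api": "drive_tool", "payload": {
  "rows": [
    [0,0,0.0001,0,0,0,-1],
    [0,0,0,0,0,0,-1],
    [0,0,0,0,0,0,-1],
    [0,0,0,0,0,0,-1],
    [0,0,0,0,0,0,-1],
    [0,0,0,0,0,0,-1]
  ]
}}

```text
t: 19.67
tool_pos: [0.4984, 0.1285, 0.0479]
eef_rot: [-0.567, 0.568, -0.422, 0.421]
contact_force: [-4.7, -1.3, -2.4]
opening: 0.158
```

>>> {"api": "drive_tool", "payload": {
  "rows": [
    [0,0,0,0,0,0,-1],
    [0,0,0,0,0,0,-1],
    [0,0,0,0,0,0,-1],
    [0,0,0,0,0,0,-1],
    [0,0,0,0,0,0,-1],
    [0,0,0,0,0,0,-1]
  ]
}}

```text
t: 20.17
tool_pos: [0.4984, 0.1285, 0.0479]
eef_rot: [-0.567, 0.568, -0.422, 0.421]
contact_force: [-4.7, -0.8, -4.7]
opening: 0.155
```

>>> {"api": "drive_tool", "payload": {
  "rows": [
    [0,0,0,0,0,0,-1],
    [0,0,0,0,0,0,-1],
    [0,0,0,0,0,0,-1],
    [0,0,0,0,0,0,-1],
    [0,0,0,0,0,0,-1],
    [0,0,0,0,0,0,-1]
  ]
}}

```text
t: 20.67
tool_pos: [0.4984, 0.1285, 0.0479]
eef_rot: [-0.567, 0.568, -0.422, 0.421]
contact_force: [-6.0, -1.5, -3.5]
opening: 0.156
```

```bash
python3 look.py f | grep -v "stand [0-9]"
```

```text
t 20.67 pos [0.4984 0.1285 0.0479] turn [0.0026 0.0002 0.0001] shift mm [  0.5 -22.1 -54.2] F [-6.02 -1.54 -3.48] open 0.156
tool axes cols
 [[ 0.289 -0.     0.957]
 [-0.957 -0.     0.289]
 [ 0.    -1.    -0.   ]]
scene silo yellow (stand axes) 260 y mid [-13.1  12.5] x [-2.7 20.5] z [ 56.9 107.9]
scene base 53 [ 3.52 -9.57 38.81 49.69]
top silo yellow (stand axes) 100 y mid [-12.7  12.3] x [-10.9  16.7] z [ 93.9 109.5]
```

Pressed for 1.5 s at about 5 N, with the silo axis at x≈3 and y≈0 and upright. Drawing the paddle out.

>>> {"api": "drive_tool", "payload": {
  "rows": [
    [0,0,-0.0005,0,0,0,-1],
    [0,0,-0.001,0,0,0,-1],
    [0,0,-0.001,0,0,0,-1],
    [0,0,-0.002,0,0,0,-1],
    [0,0,-0.002,0,0,0,-1],
    [0,0,-0.003,0,0,0,-1],
    [0,0,-0.003,0,0,0,-1]
  ]
}}

```text
t: 21.35
tool_pos: [0.4882, 0.1255, 0.0482]
eef_rot: [0.568, -0.567, 0.421, -0.422]
contact_force: [0.3, 0.4, -5.4]
opening: 0.154
```

```bash
python3 look.py g | grep -v "stand [0-9]"
```

```text
t 21.35 pos [0.4882 0.1255 0.0482] turn [-0.0016  0.0002  0.0001] shift mm [  0.5 -21.8 -43.5] F [ 0.26  0.36 -5.36] open 0.154
tool axes cols
 [[ 0.289 -0.     0.957]
 [-0.957 -0.     0.289]
 [ 0.    -1.    -0.   ]]
scene silo yellow (stand axes) 266 y mid [-13.1  13.5] x [-2.3 38.6] z [ 57.9 107.7]
scene base 68 [ 4.26 -2.73  9.69 44.41]
top silo yellow (stand axes) 105 y mid [-12.7  12.8] x [-11.4  16.1] z [ 94.9 109.2]
```

>>> {"api": "drive_tool", "payload": {
  "rows": [
    [0,0,-0.003,0,0,0,-1],
    [0,0,-0.004,0,0,0,-1],
    [0,0,-0.004,0,0,0,-1],
    [0,0,-0.005,0,0,0,-1],
    [0,0,-0.005,0,0,0,-1],
    [0,0,-0.005,0,0,0,-1],
    [0,0,-0.005,0,0,0,-1],
    [0,0,-0.005,0,0,0,-1],
    [0,0,-0.005,0,0,0,-1],
    [0,0,-0.005,0,0,0,-1],
    [0,0,-0.005,0,0,0,-1],
    [0,0,-0.005,0,0,0,-1]
  ]
}}

```text
t: 22.45
tool_pos: [0.4337, 0.109, 0.048]
eef_rot: [0.568, -0.568, 0.421, -0.422]
contact_force: [-0.6, 0.3, -5.2]
opening: 0.157
```

>>> {"api": "drive_tool", "payload": {
  "rows": [
    [0,0,-0.005,0,0,0,-1],
    [0,0,-0.005,0,0,0,-1],
    [0,0,-0.005,0,0,0,-1],
    [0,0,-0.005,0,0,0,-1],
    [0,0,-0.004,0,0,0,-1],
    [0,0,-0.003,0,0,0,-1],
    [0,0,0,0,0,0,-1],
    [0,0,0,0,0,0,-1]
  ]
}}

```text
t: 23.12
tool_pos: [0.4147, 0.1029, 0.0541]
eef_rot: [-0.564, 0.571, -0.424, 0.419]
contact_force: [-0.1, -0.3, -4.9]
opening: 0.155
```

```bash
python3 look.py h | grep -v "stand [0-9]"
```

```text
t 23.12 pos [0.4147 0.1029 0.0541] turn [ 0.0115  0.     -0.0004] shift mm [  0.1 -15.9  33.4] F [-0.14 -0.31 -4.93] open 0.155
tool axes cols
 [[ 0.289 -0.     0.957]
 [-0.957 -0.     0.289]
 [ 0.    -1.    -0.   ]]
scene silo yellow (stand axes) 238 y mid [-13.3  13.1] x [-2.8 20.6] z [ 62.7 109.1]
scene base 116 [ 5.67 -2.71  4.42 30.3 ]
top silo yellow (stand axes) 92 y mid [-12.7  12.6] x [-11.1  14.5] z [ 96.7 111.1]
```

The arm hit its inner reach limit (z rose 6 mm, tilt 0.01). I'll come forward 20 mm, level, then lower. The blade has free room in the slot down to the base plate.

>>> {"api": "drive_tool", "payload": {
  "rows": [
    [0,0,0.003,0,0,0,-1],
    [0,0,0.004,0,0,0,-1],
    [0,0,0.004,0,0,0,-1],
    [0,0,0.004,0,0,0,-1],
    [0,0,0.004,0,0,0,-1],
    [0,0,0.002,0,0,0,-1],
    [0,0,0,0,0,0,-1],
    [0,0,0,0,0,0,-1]
  ]
}}

```text
t: 23.88
tool_pos: [0.4345, 0.1089, 0.0537]
eef_rot: [-0.564, 0.571, -0.424, 0.419]
contact_force: [-0.8, 1.0, -5.0]
opening: 0.16
```

```bash
python3 -c "
from h import *
a=np.radians(16.8);g=np.array([601.8,159.2])-175*np.array([np.cos(a),np.sin(a)])
goto([g[0]/1000,g[1]/1000,.025],16.8)"
```

```text
t 23.88 pos [0.4345 0.1089 0.0537] turn [ 0.0123  0.0002 -0.0005] shift mm [ 0.2 28.7 -0.3] F [-0.84  0.98 -4.96] open 0.16
tool axes cols
 [[ 0.289 -0.     0.957]
 [-0.957 -0.     0.289]
 [ 0.    -1.    -0.   ]]
```

>>> {"api": "drive_tool", "payload": {
  "rows": [
    [0,0,0,0.006,0,0,-1],
    [0,0,0,0.0063,0,0,-1],
    [0,0.002,0,0,0,0,-1],
    [0,0.003,0,0,0,0,-1],
    [0,0.004,0,0,0,0,-1],
    [0,0.004,0,0,0,0,-1],
    [0,0.004,0,0,0,0,-1],
    [0,0.004,0,0,0,0,-1],
    [0,0.003,0,0,0,0,-1],
    [0,0.002,0,0,0,0,-1],
    [0,0,0,0,0,0,-1],
    [0,0,0,0,0,0,-1]
  ]
}}

```text
t: 24.88
tool_pos: [0.4358, 0.1093, 0.0306]
eef_rot: [-0.566, 0.569, -0.423, 0.42]
contact_force: [-0.2, 1.2, -4.2]
opening: 0.157
```

>>> {"api": "drive_tool", "payload": {
  "rows": [
    [0,0.001,0,0,0,0,-1],
    [0,0.0008,0,0,0,0,-1],
    [0,0,0,0,0,0,-1]
  ]
}}

```text
t: 25.13
tool_pos: [0.4359, 0.1094, 0.029]
eef_rot: [-0.567, 0.569, -0.423, 0.42]
contact_force: [0.6, 0.3, -4.8]
opening: 0.161
```

```bash
python3 -c "
from h import *
goto([.434,.1086,.025],16.8)"; python3 look.py i | grep -v "stand [0-9]"
```

```text
t 25.13 pos [0.4359 0.1094 0.029 ] turn [ 0.0042  0.0003 -0.001 ] shift mm [ 0.2  4.  -2.1] F [ 0.62  0.34 -4.84] open 0.161
tool axes cols
 [[ 0.289 -0.     0.957]
 [-0.957 -0.     0.289]
 [ 0.    -1.    -0.   ]]
t 25.13 pos [0.4359 0.1094 0.029 ] turn [ 0.0042  0.0003 -0.001 ] shift mm [  0.2 -41.   11.2] F [ 0.62  0.34 -4.84] open 0.161
tool axes cols
 [[ 0.289 -0.     0.957]
 [-0.957 -0.     0.289]
 [ 0.    -1.    -0.   ]]
scene silo yellow (stand axes) 162 y mid [-13.4  11.7] x [ 1.2 38.3] z [56.  96.8]
top silo yellow (stand axes) 1 y mid [-10. -10.] x [10.2 10.2] z [96.3 96.3]
```

>>> {"api": "drive_tool", "payload": {
  "rows": [
    [0,0.001,0,0.004,0,0,-1],
    [0,0.001,0,0,0,0,-1],
    [0,0.001,0,0,0,0,-1],
    [0,0,0,0,0,0,-1]
  ]
}}

```text
t: 25.57
tool_pos: [0.4372, 0.1097, 0.027]
eef_rot: [-0.567, 0.568, -0.422, 0.421]
contact_force: [1.1, -0.4, -4.9]
opening: 0.157
```

>>> {"api": "drive_tool", "payload": {
  "rows": [
    [0,0.0007,0,0,0,0,-1],
    [0,0,0,0,0,0,-1],
    [0,0,0,0,0,0,-1]
  ]
}}

```text
t: 25.82
tool_pos: [0.4373, 0.1097, 0.0265]
eef_rot: [-0.567, 0.568, -0.422, 0.421]
contact_force: [-0.2, 0.3, -5.3]
opening: 0.158
```

>>> {"api": "drive_tool", "payload": {
  "rows": [
    [0,0.0007,0.001,0,0,0,-1],
    [0,0.0005,0.001,0,0,0,-1],
    [0,0,0,0,0,0,-1]
  ]
}}

```text
t: 26.07
tool_pos: [0.4395, 0.1104, 0.0253]
eef_rot: [-0.567, 0.568, -0.422, 0.421]
contact_force: [-0.5, 0.5, -5.2]
opening: 0.158
```

>>> {"api": "drive_tool", "payload": {
  "rows": [
    [0,0.0005,0,0,0,0,-1],
    [0,0,0,0,0,0,-1],
    [0,0,0,0,0,0,-1]
  ]
}}

```text
t: 26.32
tool_pos: [0.4393, 0.1104, 0.025]
eef_rot: [-0.567, 0.568, -0.422, 0.421]
contact_force: [-0.9, 0.8, -3.1]
opening: 0.159
```

```bash
python3 -c "
from h import *
goto([.434,.1086,.025],16.8)"
```

```text
t 26.32 pos [0.4393 0.1104 0.025 ] turn [ 0.0021  0.0002 -0.0012] shift mm [ 0.2 -0.  -5.6] F [-0.88  0.81 -3.14] open 0.159
tool axes cols
 [[ 0.289 -0.     0.957]
 [-0.957 -0.     0.289]
 [ 0.    -1.    -0.   ]]
```

The foot is touching the table. Release.

>>> {"api": "drive_tool", "payload": {
  "rows": [
    [0,0.0002,0,0,0,0,-1],
    [0,0,0,0,0,0,0.0],
    [0,0,0,0,0,0,0.0],
    [0,0,0,0,0,0,0.0],
    [0,0,0,0,0,0,0.0],
    [0,0,0,0,0,0,0.0],
    [0,0,0,0,0,0,0.0],
    [0,0,0,0,0,0,0.0]
  ]
}}

```text
t: 26.98
tool_pos: [0.4392, 0.1103, 0.0246]
eef_rot: [-0.567, 0.568, -0.422, 0.421]
contact_force: [-0.0, 0.9, -0.9]
opening: 0.499
```

>>> {"api": "drive_tool", "payload": {
  "rows": [
    [0,-0.002,0,0,0,0,0.0],
    [0,-0.005,0,0,0,0,0.0],
    [0,-0.008,0,0,0,0,0.0],
    [0,-0.01,0,0,0,0,0.0],
    [0,-0.01,0,0,0,0,0.0],
    [0,-0.015,0,0,0,0,0.0],
    [0,-0.015,0,0,0,0,0.0],
    [0,-0.015,0,0,0,0,0.0],
    [0,-0.015,0,0,0,0,0.0],
    [0,-0.01,0,0,0,0,0.0],
    [0,0,0,0,0,0,0.0]
  ]
}}

```text
t: 27.9
tool_pos: [0.4402, 0.1106, 0.1315]
eef_rot: [0.568, -0.567, 0.422, -0.421]
contact_force: [0.3, 0.2, 0.6]
opening: 0.501
```

>>> {"api": "drive_tool", "payload": {
  "rows": [
    [0.01,-0.005,0,0,0,0,0.0],
    [0.02,-0.005,0,0,0,0,0.0],
    [0.02,-0.005,0,0,0,0,0.0],
    [0.03,-0.005,0,0,0,0,0.0],
    [0.03,-0.005,0,0,0,0,0.0],
    [0.03,0,0,0,0,0,0.0],
    [0.03,0,0,0,0,0,0.0],
    [0.03,0,0,0,0,0,0.0],
    [0.03,0,0,0,0,0,0.0],
    [0.02,0,0,0,0,0,0.0],
    [0.01,0,0,0,0,0,0.0],
    [0,0,0,0,0,0,0.0]
  ]
}}

```text
t: 28.9
tool_pos: [0.5146, -0.1419, 0.1542]
eef_rot: [-0.566, 0.568, -0.423, 0.422]
contact_force: [0.3, 0.1, 0.9]
opening: 0.5
```

Run:
```python
from fit import *
s=bot.get_state();print(s["t"],s["tool_pos"],s["contact_force"],np.abs(s["dq"]).max(),s["opening"])
a=np.radians(16.8);ex=np.array([np.cos(a),np.sin(a)]);ey=np.array([-ex[1],ex[0]]);ims=[]
for n in("scene","top"):
    c=bot.read_camera(n);W=cloud(c).reshape(-1,3);hsv=cv2.cvtColor(c["img"],cv2.COLOR_BGR2HSV).reshape(-1,3)
    l=W[:,:2]*1000-[601.8,159.2];x=l@ex;y=l@ey;z=W[:,2]*1000
    b=(abs(y)<24)&(x>-40)&(x<25)&(z>65)&(z<125)&(hsv[:,1]>150);print(n,"silo y",np.percentile(y[b],[1,99]).round(1),"x",np.percentile(x[b],[1,99]).round(1),"z",np.percentile(z[b],[1,99]).round(1))
    b=(abs(y)<40)&(x>-230)&(x<-120)&(z>46)&(z<62);q=np.c_[x,y][b];print(n,"grip",fit(q,grid(-35,35,-7,7),[-169,0,0]).round(2),"top z",np.median(z[b]).round(1), "slope",np.polyfit(x[b],z[b],1)[0].round(3))
    for t in("pot_a_mid","pot_b_mid","trooper_mid"):
        for d in bot.look_for(n,t)[:1]: print(t,(c["cam_to_world"]@np.r_[d["position"],1])[:3].round(3),round(d["score"],2))
    i=c["img"][140:300,340:500] if n=="scene" else c["img"][190:350,160:320]
    ims.append(cv2.resize(i,(400,400),interpolation=cv2.INTER_CUBIC))
cv2.imwrite("pics/end.png",np.hstack(ims))
```

```text
28.9 [ 0.51458351 -0.14190437  0.15417077] [0.28238733 0.09378189 0.92102485] 0.05670599131262575 0.5001807395008612
scene silo y [-13.  13.] x [-3.  19.8] z [ 66.6 109. ]
scene grip [-168.38   -0.36   -0.59    2.2 ] top z 53.1 slope -0.012
pot_a_mid [0.534 0.377 0.034] 0.55
pot_b_mid [ 0.618 -0.386  0.033] 0.53
trooper_mid [ 0.784 -0.003  0.004] 0.5
top silo y [-12.8  12.2] x [-10.6  15.2] z [ 96.6 108.6]fit.py:11: RuntimeWarning: Mean of empty slice.
  return (a**2).mean()+(b**2).mean()
  ret = ret.dtype.type(ret / rcount)
  return _methods._mean(a, axis=axis, dtype=dtype,
Traceback (most recent call last):
TypeError: expected non-empty vector for x
```

Run:
```python
from h import *
c=bot.read_camera("scene");cv2.imwrite("pics/end.png",cv2.resize(c["img"][150:300,340:540],(800,600)))
```

```text
(no output)
```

View pics/end.png

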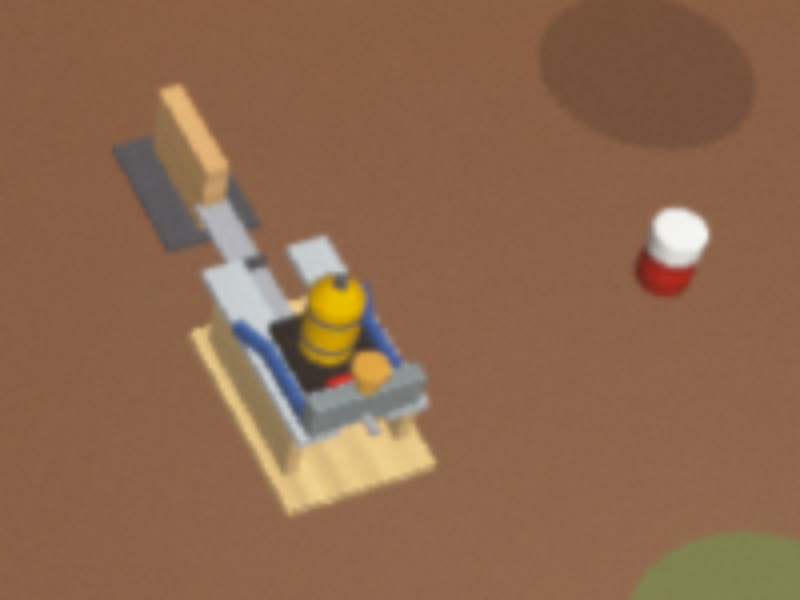

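The silo is upright against the red pad at (335,320), and the paddle stands on its foot at (190,150), with the gripper clear. Handing in.

```bash
python3 -c "
from cell import bot
print(bot.finish_job(), bot.get_state()['t'])"
```

```text
the job is handed in; nothing more can be done
the job is handed in; nothing more can be done
```

I carried the silo to the drying stand on the paddle, set it on the two ledges, and slid it in until it met the stop. I kept it pressed there for about 1.5 s, drew the paddle out and stood it back on the table. The job was handed in at about 29 s of the 72 s allowed; no verdict was reported.

**Last checks:**
- **Press force:** about 5 N at the wrist, with readings from 4.7 to 6.2 N. The force noise is around 1 N.
- **Silo:** upright, about 0 mm off the channel's middle, at x about +3 mm of the stand from the paddle's position. The camera readings put it between about +2 and +8 mm because the two cameras disagree by several mm in x; both ends are inside the limit.
- **Paddle:** handle top at 53 mm against 54 mm expected, tilt about 0.01 rad. The grip point is about 172 mm from the silo.
- **Robot:** the gripper was open and clear of everything.
- **Pots and trooper:** a last camera detection put them within about 3 mm of where they started, except the trooper, which had only low-confidence readings (about 0.5) from different cameras, 9 mm apart. The arm never went near it.

**Problems along the way:**
- While drawing the paddle out, the arm reached its inner limit and rose 6 mm with a slight tilt. I came forward 20 mm and levelled it before setting the paddle down, so the blade's tip now rests in the stand's slot.
- The final paddle check from the top camera failed because the arm blocked the view, so the paddle figures come from the scene camera only.

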